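# Raise the lift table by one turn of its hand wheel

### The job

Raise the lift table by one turn: push its hand wheel clockwise (seen from above) by the upright handle through exactly one full turn, until the handle is back where it stood at the start, and leave it there. Only push the handle with the fingers, gently and without clamping it, and leave the other things on the bench where they are.

Things in the scene. Friction and masses are not known exactly. Their poses are not given: they have to be found in the camera images.
- lift_table: grey lift table, fixed, 0.48 to 0.64 m from the robot's base, turned up to 0.6 rad. Origin: on the hand wheel's vertical axis at bench height. The dark three-spoke wheel turns level on top of a grey gearbox 78 mm square; its rim circle has 65 mm radius (72 mm to the outside), rim top 140 mm and hub top 153 mm above the bench.
- wheel_handle (a point): middle of the wheel's upright handle, 164 mm above the bench: a black grip 24 mm in diameter fixed to the rim, its axis 65 mm from the wheel's axis, standing free from 143 to 188 mm above the bench. Pushed along its circle with 3 to 4 N it turns the wheel; friction holds the wheel where it is left. There is no stop at one turn.
- platform_top (a point): centre of the top of the lift table's aluminium platform, 120 mm square, 170 mm from the wheel's axis towards the table's own -y; carries a small jig with a brass ring blank; nothing on it is higher than 115 mm above the bench. It rises 8 mm a turn.
- lift_wheel (a joint): angle of the hand wheel in rad, growing clockwise seen from above (the raising direction: 8 mm of platform height a turn); it starts anywhere from 0 to 5.8, may go from -7 to 14, and one full turn adds 6.283.
- dapping_block: loose brass cube, 50 mm, standing in front of the gearbox; origin at the centre of its underside. Bystander.
- flux_dropper: loose small brown dropper bottle, 33 mm across, 102 mm tall, standing behind the gearbox; origin at the centre of its underside. Bystander.
- polish_pot: loose round pot, 58 mm across, 50 mm tall, with a red lid; origin at the centre of its underside. Bystander.
- calipers: loose calipers, 220x59x15 mm, lying on the bench to the left; origin at the centre of the underside. Bystander.

How it is judged:
By the outcome, as a careful person would: the job done as asked, in the order asked, and still so for the second after the job is handed in, with the robot touching nothing.
It also fails if it takes over 61 s, if anything falls off the work surface, if the arm or the gripper's body presses on something with over 40 N, if the wrist force passes 120 N, or if a joint passes its speed limit or range.

### The arm

A 6-joint arm with a two-finger parallel gripper is mounted at the origin on the work surface; the furniture and walls round the work are solid. World frame = base frame: x ahead of the robot, y to its left, z up, the work surface at z = 0. Lengths are in m, angles in degrees, forces in N, time in s.
With the tool pointing down it reaches from about 0.375 to 0.75 m from the base axis. Payload 9 kg.
Tool frame: the origin (TCP) lies where the fingers leave the gripper's body, on its centre line; the fingertips stand 73 mm ahead of it and the grasp point (between the pads) lies 54 mm ahead of it (robot.tip_reach is the distance from the TCP to the fingertips, in m); z points along the fingers, y is the line along which they close (so a half turn about z gives the same grasp; the last joint's range is limited). The gripper opens to 85 mm and grips with 20 to 120 N. Pads are 22 mm wide; open, the fingers measure 114 mm over their backs; the gripper's body (76 mm by 85 mm) begins 54 mm behind the grasp point. The pads swing forward as they close: fully open they stand 13 mm farther back than shut.
Start: joints at [-75.9, 5.964, 5.575, 89.605, 0, 77.527], TCP at [0.268, -0.537, 0.304] pointing down, gripper open.
Joint ranges: [-171.21, 171.21], [-48.23, 106.86], [-62.78, 66.21], [-105.2, 120.99], [-86.42, 89.51], [-180, 180]. Speed limits (degrees/s): [127.2, 127.2, 147.25, 180, 180, 180].

### API

Orientations are given as [roll, pitch, yaw] about the fixed x, y, z axes, in that order (R = Rz(yaw) Ry(pitch) Rx(roll)).
In Python, from plant import robot gives the robot as it stands. Calls block until the motion is done:
- robot.move_pose(position, orientation): joint-space move of the TCP to a pose.
- robot.line_to(position, vel=0.15, rotation=None, guard=None): straight line of the TCP; rotation=None keeps the orientation; vel is the mean speed in m/s. With guard (N) it stops when the force on the tool has changed by that much, and returns True; else False.
- robot.goto_joints(angles): joint-space move.
- robot.set_gripper(opening): finger opening in m; the grip force is fixed at half the most; returns when the fingers have stopped.
- robot.pause(seconds).
- robot.ik(position, orientation): joint angles nearest the present ones, or None.
- robot.observe(): the state.
- robot.grab_frame(name): name is "scene" or "top" or "wrist"; returns the picture (400x640x3 uint8, blue, green, red); there is no depth.
- robot.get_calibration(name): a dict with "vertical_fov" (degrees; the focal length in pixels is half the picture's height over the tangent of half this angle, whatever the lens; pixels are square), "cx", "cy" (the principal point, pixels), "rvec" (rotation vector, rad) and "tvec" (3), from world to camera coordinates, as OpenCV has them. Camera axes: x right, y down, z forward; pixel columns grow to the right and rows downward; lengths in m; the calibration is good to about 2 mm. A picture is of the moment at which its call begins: read the wrist's pose just before it. get_calibration takes no time and is no camera call; for the wrist camera it gives the pose at the moment of the call.
A pose or a line that the arm cannot do raises robot.IKError and nothing moves.
- robot.job_done(): hands the job in; it is judged then, once.
The state is a dict: "time": time; "q": joint angles; "qvel": joint speeds; "joint_torque": joint torques, N m; "tool_pos": TCP position; "tcp_rot": TCP orientation; "ft_force": force on the tool from outside, world axes, zero at the start; "torque": the same for the moment, N m; "gripper_width": finger opening in m; "gripper_force": force on a finger pad.
Only numpy, scipy, OpenCV 4.12 (cv2) and the standard library are available. Lean on these libraries where they do the work, as an engineer would, in place of code of your own. Each camera call takes 0.05 s, during which the arm holds its last target. There are 200 camera calls.

## Working session

There is one attempt and no reset: what is moved stays moved. The work goes in short steps, each a Python script; the robot and the scene stay as the last script left them, time stands still between calls to the robot, and variables do not carry over. Pictures are saved under pics/ and viewed, at most 10 in all, crops included, and the job is handed in when it is done.

```bash
ls; mkdir -p pics; python3 - <<'E'
from plant import robot
import cv2
for n in("scene","top"):
    cv2.imwrite(f"pics/{n}0.png",robot.grab_frame(n)); print(n,robot.get_calibration(n))
print(robot.observe()["time"])
E
```

```text
pics
scene {'vertical_fov': 57.73483462794414, 'cx': 321.16242597233565, 'cy': 191.1258468591365, 'rvec': array([ 1.0508842 , -2.23749341,  1.19595918]), 'tvec': array([0.27003148, 0.32497037, 0.94287834])}
top {'vertical_fov': 48.216128512605806, 'cx': 329.1354067689845, 'cy': 195.89084006422726, 'rvec': array([ 2.10224371, -2.16134329,  0.16568963]), 'tvec': array([-0.01220768,  0.50071513,  1.45245718])}
0.1
```

View pics/top0.png

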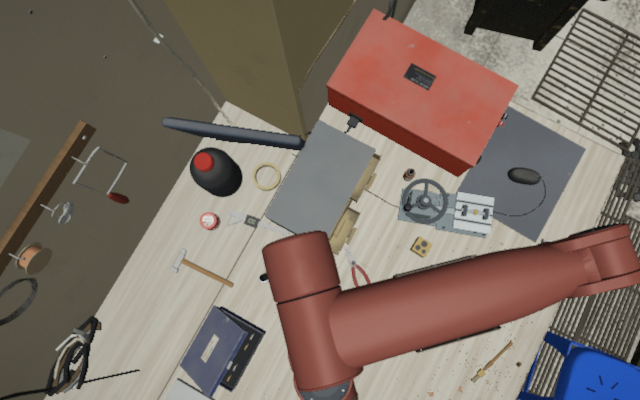

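View pics/scene0.png

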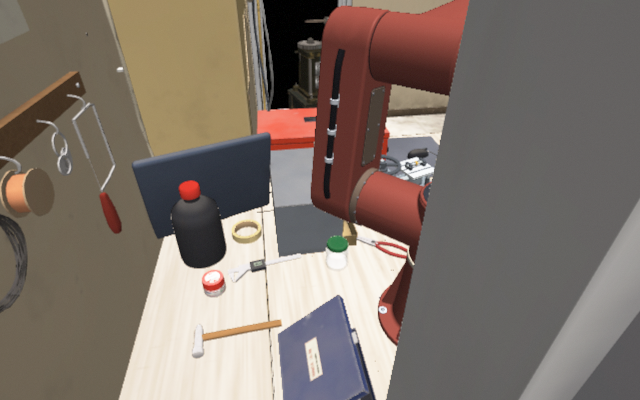

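The top view shows the wheel at about (425,201), the platform at (473,213), the brass cube at (421,246) and the dropper at (409,174). The scene view is mostly blocked by the arm. I'll enlarge the wheel area.

```bash
cat > h.py <<'E'
import numpy as np, cv2
from plant import robot
def cam(c,h=400):
    f=h/2/np.tan(np.radians(c["vertical_fov"])/2)
    return np.array([[f,0,c["cx"]],[0,f,c["cy"]],[0,0,1]]),cv2.Rodrigues(c["rvec"])[0],np.array(c["tvec"]).ravel()
def ray(c,uv,z):
    K,R,t=cam(c); d=R.T@np.linalg.solve(K,[*uv,1]); o=-R.T@t
    return o+d*(z-o[2])/d[2]
def proj(c,p):
    K,R,t=cam(c); q=K@(R@np.array(p)+t); return q[:2]/q[2]
E
python3 - <<'E'
from h import *
im=cv2.imread("pics/top0.png"); c=robot.get_calibration("top")
cv2.imwrite("pics/topc.png",cv2.resize(im[150:270,380:520],None,fx=5.7,fy=5,interpolation=cv2.INTER_CUBIC)[:, :] if 0 else cv2.resize(im[150:260,380:520],None,fx=5,fy=5,interpolation=cv2.INTER_CUBIC))
for n,uv,z in(("hub",(425,201),.153),("plat",(473,213),.1),("cube",(421,246),.05),("drop",(409,174),.1)):print(n,ray(c,uv,z))
E
```

```text
hub [ 0.45730701 -0.32100985  0.153     ]
plat [ 0.42228313 -0.48178874  0.1       ]
cube [ 0.3249616  -0.32048334  0.05      ]
drop [ 0.55462947 -0.2860558   0.1       ]
```

View pics/topc.png

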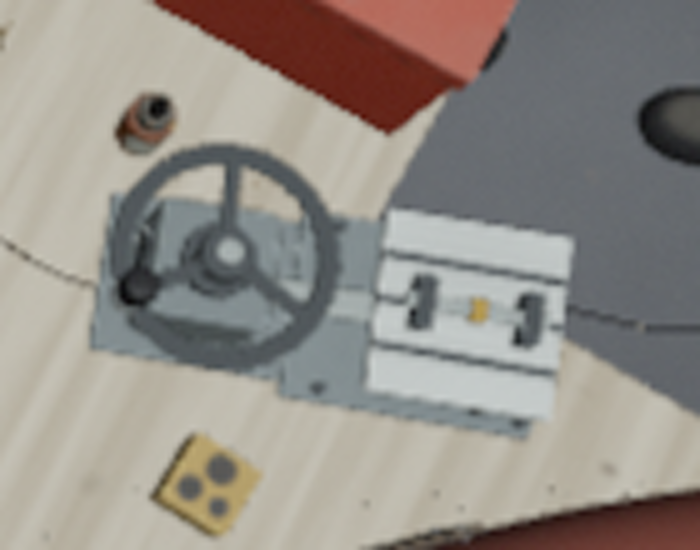

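The handle's black cap is at about (407.6,207), left of the hub at (426,200). The toolbox's bottom corner is at (458,176) and its top corner at (476,166). Next I'll move above the wheel and get a closer wrist view.

```bash
python3 - <<'E'
from h import *
c=robot.get_calibration("top")
def P(x,y,z): return ray(c,(380+x/5-.4,150+y/5-.4),z).round(4)
print("handle",P(138,283,.188),"hub",P(230,250,.153),"rimctr",P(225,257,.14))
b=P(390,132,0);print("box bottom",b,[ (z,P(480,82,z)[:2]) for z in(.1,.15,.2,.25)])
print(robot.tip_reach, robot.observe()["tcp_rot"])
w=P(230,250,.153)
import math
for yaw in (robot.observe()["tcp_rot"][2],):
    q=robot.ik([w[0],w[1],.42],[180,0,yaw]); print(q)
robot.move_pose([w[0]-.05,w[1],.42],list(robot.observe()["tcp_rot"]))
cc=robot.get_calibration("wrist"); im=robot.grab_frame("wrist"); cv2.imwrite("pics/w1.png",im)
np.save("w1.npy",cc,allow_pickle=True); print(cc,robot.observe()["time"],robot.observe()["q"])
print(proj(cc,[*w[:2],.153]))
E
```

```text
handle [ 0.4379 -0.2596  0.188 ] hub [ 0.4616 -0.3231  0.153 ] rimctr [ 0.4593 -0.3225  0.14  ]
box bottom [ 0.5638 -0.4706  0.    ] [(0.1, array([ 0.5747, -0.5023])), (0.15, array([ 0.5635, -0.4858])), (0.2, array([ 0.5522, -0.4693])), (0.25, array([ 0.541 , -0.4528]))]
0.0726 [-1.79935322e+02 -1.27060335e-02  2.65735672e+01]
[-48.28826991   3.15868611  14.89340214 101.73471603   0.
 105.13816294]
{'vertical_fov': 63.78026214004768, 'cx': 322.4669674664528, 'cy': 203.21714813125644, 'rvec': array([-2.45013215,  1.51422431,  0.22998755]), 'tvec': array([-0.47260264,  0.14180714,  0.55454231])} 1.2417 [-5.25911437e+01 -3.72784772e+00  7.90220055e+00  1.01781104e+02
  8.57240177e-03  1.00913526e+02]
[344.4067732  135.06518814]
```

View pics/w1.png

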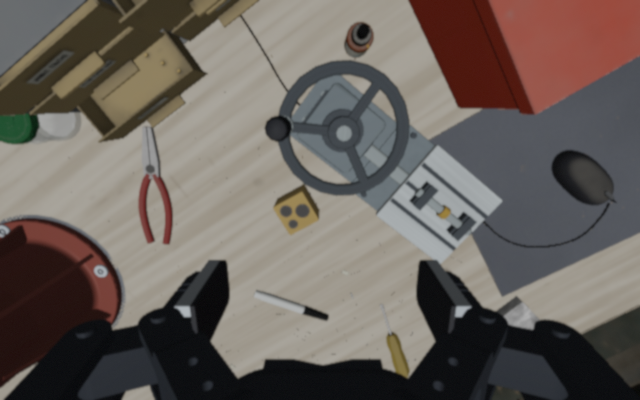

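The wrist view shows the wheel hub at (344,132), the handle at (277,128), and the toolbox corner well clear. I'll fit the rim circle and the handle.

```bash
cat > meas.py <<'E'
from h import *
from scipy.optimize import least_squares
def measure(im,c,w0):
    """rim circle at z=.14 and handle cap at z=.188 from a wrist picture"""
    K,R,t=cam(c); hsv=cv2.cvtColor(im,cv2.COLOR_BGR2HSV); g=im.max(2)
    # outer rim edge: radial search from the projected centre for last dark pixel
    pts=[]
    for a in np.radians(np.arange(0,360,3)):
        r=np.arange(.055,.085,.0005)
        uv=np.array([proj(c,[w0[0]+x*np.cos(a),w0[1]+x*np.sin(a),.14]) for x in r]).astype(np.float32)
        v=cv2.remap(g,uv[:,0].reshape(1,-1),uv[:,1].reshape(1,-1),cv2.INTER_LINEAR).ravel().astype(float)
        d=np.gradient(cv2.GaussianBlur(v.reshape(1,-1),(9,1),0).ravel()); i=d.argmax()
        if d[i]>2: pts.append([w0[0]+r[i]*np.cos(a),w0[1]+r[i]*np.sin(a)])
    pts=np.array(pts)
    s=least_squares(lambda p:np.hypot(*(pts-p[:2]).T)-p[2],[*w0[:2],.072],loss="soft_l1",f_scale=.001)
    m=((g<45)*255).astype(np.uint8); n,l,st,ce=cv2.connectedComponentsWithStats(m)
    uv0=proj(c,[*s.x[:2],.16]); 
    cand=[(st[i,4],ce[i],st[i,:4]) for i in range(1,n) if st[i,4]>60 and np.hypot(*(ce[i]-uv0))<110]
    return s.x,len(pts),np.sqrt(np.mean(s.fun**2)),cand
E
python3 - <<'E'
from meas import *
c=np.load("w1.npy",allow_pickle=True).item(); im=cv2.imread("pics/w1.png")
w=[.46,-.3225]
for _ in range(2):
    x,n,e,cand=measure(im,c,w); w=x[:2]
print(x,n,e,np.hypot(*w)); 
for a in cand: print(a, ray(c,a[1],.165), ray(c,a[1],.188))
print("hub",ray(c,(344,132),.153))
K,R,t=cam(c);print("cam",-R.T@t)
E
```

```text
[ 0.46324104 -0.32088871  0.07003236] 120 0.0029013927195366226 0.5635262467176028
(np.int32(135), array([362.4962963 ,  31.17777778]), array([357,  24,  12,  15], dtype=int32)) [ 0.55091513 -0.29376263  0.165     ] [ 0.54575889 -0.29351727  0.188     ]
(np.int32(225), array([280.56444444, 125.49333333]), array([266, 116,  25,  25], dtype=int32)) [ 0.44245762 -0.26186233  0.165     ] [ 0.4450375  -0.26389237  0.188     ]
hub [ 0.46413136 -0.32130324  0.153     ]
cam [ 0.47862662 -0.29032281  0.48745145]
```

Two views put the wheel axis at about (0.463,-0.321), reach 0.564 m, and the handle at a bearing of about 110°. The radii are right (62–68 mm against 65). I'll use the closed fingers as a pusher at constant yaw and find first contact from behind, so the end pose after the turn equals the contact pose.

```bash
cat > path.py <<'E'
from h import *
A=np.array([.4632,-.3212]); ROT=[180,0,30.]; Z=.2246; U=np.array([np.cos(np.radians(30)),np.sin(np.radians(30))])
def on(a,r=.065): a=np.radians(a); return A+r*np.array([np.cos(a),np.sin(a)])
E
python3 - <<'E'
from path import *
C=on(109.7+20.4); S=C-.032*U
bad=[a for a in range(0,360,10) if robot.ik([*on(a),Z],ROT) is None]; print("unreachable",bad,S)
robot.set_gripper(0)
robot.move_pose([*S,.33],ROT); robot.line_to([*S,Z],vel=.12)
robot.pause(.2); o=robot.observe(); f0=o["ft_force"]; print(o["tool_pos"],f0,o["gripper_width"],o["time"])
hit=robot.line_to([*(C+.010*U),Z],vel=.015,guard=1.5)
o=robot.observe(); d=o["tool_pos"][:2]-A
print(hit,o["tool_pos"],o["ft_force"]-f0,"along",(o["tool_pos"][:2]-C)@U,"r",np.hypot(*d),"ang",np.degrees(np.arctan2(d[1],d[0])),o["time"])
np.savez("contact.npz",p=o["tool_pos"],f0=f0,C=C)
cv2.imwrite("pics/top1.png",cv2.resize(robot.grab_frame("top")[150:260,380:520],None,fx=5,fy=5))
E
```

```text
unreachable [] [ 0.39361915 -0.28748011]
[ 0.39382539 -0.28774743  0.22531047] [-0.28647982 -0.39589056  0.70342423] -0.0002958176053783361 3.7083
True [ 0.41951379 -0.27225453  0.22413375] [ 0.62243419  0.19532799 -1.55397208] along -0.0019617941473819007 r 0.06560597636451362 ang 131.75045977722797 5.5333
```

The trigger was mostly z-noise, and the horizontal force had the wrong sign, so this isn't contact yet. I'll creep forward in small steps and watch the horizontal force along the push.

```bash
python3 - <<'E'
from path import *
z=np.load("contact.npz"); C=z["C"]; W=np.array([*U,0])
robot.pause(.3); n=[]
for _ in range(4): n.append(robot.observe()["ft_force"]); robot.pause(.03)
f0=np.mean(n,0); print("noise",np.ptp(n,0),f0)
s=-.002
for k in range(16):
    s+=.0006
    robot.line_to([*(C+s*U),Z],vel=.02)
    fs=[]
    for _ in range(3): fs.append(robot.observe()["ft_force"]); robot.pause(.02)
    o=robot.observe(); f=np.mean(fs,0)-f0
    print(round(s*1e3,1),round(((o["tool_pos"][:2]-C)@U)*1e3,2),f.round(2),round(-f@W,2))
    if -f@W>1.2: break
print(o["tool_pos"],o["time"]); np.savez("contact.npz",p=o["tool_pos"],f0=f0,C=C,s=s)
E
```

```text
noise [1.39754187 0.88843044 1.02387702] [-0.04946167  0.45433176  0.19449746]
-1.4 -1.54 [-2.02 -1.28 -0.73] 2.39
[ 0.41996138 -0.27217774  0.22451331] 6.3167
```

```bash
cat >> path.py <<'E'
def force(n=12):
    v=[]
    for _ in range(n): v.append(robot.observe()["ft_force"]); robot.pause(.02)
    return np.mean(v,0),np.std(v,0)/np.sqrt(n)
E
python3 - <<'E'
from path import *
z=np.load("contact.npz"); C=z["C"]; W=np.array([*U,0])
for s in (-.0014,-.004,-.0026,-.002,-.0014):
    robot.line_to([*(C+s*U),Z],vel=.02); robot.pause(.1); m,e=force()
    o=robot.observe(); print(s,round(((o["tool_pos"][:2]-C)@U)*1e3,2),m.round(2),e.round(2),"push",round(-m@W,2))
print(o["time"])
E
```

```text
-0.0014 -1.48 [-3.55 -0.84 -0.96] [0.15 0.19 0.1 ] push 3.5
-0.004 -3.93 [-0.18  0.11  0.13] [0.21 0.16 0.1 ] push 0.1
-0.0026 -2.6 [-0.17 -0.1   0.08] [0.13 0.11 0.15] push 0.2
-0.002 -2.01 [ 0.16 -0.04 -0.31] [0.16 0.1  0.08] push -0.12
-0.0014 -1.47 [-1.08 -0.9   0.24] [0.13 0.16 0.09] push 1.38
9.1
```

Contact is confirmed at s ≈ -1.5 mm (3.5 N, along the push), within 2 mm of prediction. Next is the turn, with a force check each step.

```bash
python3 - <<'E'
from path import *
z=np.load("contact.npz"); C=z["C"]; P=C-.0015*U; d=P-A
r=np.hypot(*d); a0=np.degrees(np.arctan2(d[1],d[0])); log=[]
for k in range(1,37):
    if k>=35: robot.pause(.05)
    robot.line_to([*on(a0-10*k,r),Z],vel=.04 if k<35 else .02)
    f=robot.observe()["ft_force"]; log.append([10*k,*f.round(1)])
    if np.linalg.norm(f)>20: print("HIGH"); break
robot.pause(.2); m,e=force(); o=robot.observe()
print(np.array(log)[::2]); print(o["tool_pos"][:2]-P,m,o["time"])
E
```

```text
[[ 1.0e+01  5.0e-01  8.0e-01 -9.0e-01]
 [ 3.0e+01  5.0e-01 -2.0e-01  3.0e-01]
 [ 5.0e+01 -3.0e+00 -1.5e+00 -6.0e-01]
 [ 7.0e+01 -4.0e-01  2.0e-01  4.0e-01]
 [ 9.0e+01  4.0e-01  7.0e-01 -4.0e-01]
 [ 1.1e+02 -1.0e-01  8.0e-01 -8.0e-01]
 [ 1.3e+02  9.0e-01 -3.0e-01 -6.0e-01]
 [ 1.5e+02 -2.0e-01  4.0e-01 -4.0e-01]
 [ 1.7e+02  5.0e-01 -5.0e-01 -3.0e-01]
 [ 1.9e+02 -2.0e-01  4.0e-01  1.0e-01]
 [ 2.1e+02  0.0e+00  2.0e-01  5.0e-01]
 [ 2.3e+02  2.9e+00  2.6e+00  4.0e-01]
 [ 2.5e+02  8.0e-01  5.0e-01  2.0e-01]
 [ 2.7e+02  1.0e-01  1.0e-01 -6.0e-01]
 [ 2.9e+02  1.6e+00 -9.0e-01  1.0e+00]
 [ 3.1e+02 -8.0e-01 -5.0e-01  4.0e-01]
 [ 3.3e+02  5.0e-01 -8.0e-01  1.0e+00]
 [ 3.5e+02 -1.0e+00 -7.0e-01  1.0e+00]]
[1.12171105e-05 1.01259086e-04] [ 0.02252097 -0.07777128  0.06063657] 25.7667
```

The turn finished with low forces. The zero force at the end means the wheel may have coasted slightly ahead, so I'll back off and compare from the original wrist pose.

```bash
python3 - <<'E'
from meas import *; from path import *
z=np.load("contact.npz"); C=z["C"]; S=C-.032*U
robot.line_to([*S,Z],vel=.08); robot.line_to([*S,.33],vel=.15)
q1=[-52.5911437,-3.72784772,7.90220055,101.781104,.0085724,100.913526]
robot.goto_joints(q1); robot.set_gripper(.085); robot.pause(.3)
c=robot.get_calibration("wrist"); im=robot.grab_frame("wrist"); cv2.imwrite("pics/w2.png",im)
c1=np.load("w1.npy",allow_pickle=True).item(); im1=cv2.imread("pics/w1.png")
print(c["tvec"]-c1["tvec"],c["rvec"]-c1["rvec"],robot.observe()["time"])
for i,cc in((im1,c1),(im,c)):
    x,n,e,cand=measure(i,cc,A)
    for s,ce,bb in cand:
        if ce[0]<320:
            p=ray(cc,ce,.17)[:2]-A; print(s,ce,bb,"ang",np.degrees(np.arctan2(p[1],p[0])),np.hypot(*p))
v=np.hstack([i[20:220,230:430] for i in(im1,im)]); cv2.imwrite("pics/cmp.png",cv2.resize(v,None,fx=2,fy=2))
E
```

```text
[2.50887128e-04 9.93476152e-06 4.61385588e-05] [0.00026955 0.00080738 0.00082629] 28.7583
225 [280.56444444 125.49333333] [266 116  25  25] ang 108.9146326216597 0.06225813698469566
225 [280.56 124.24] [266 115  25  25] ang 108.04941243946311 0.0623036495634417
```

View pics/cmp.png

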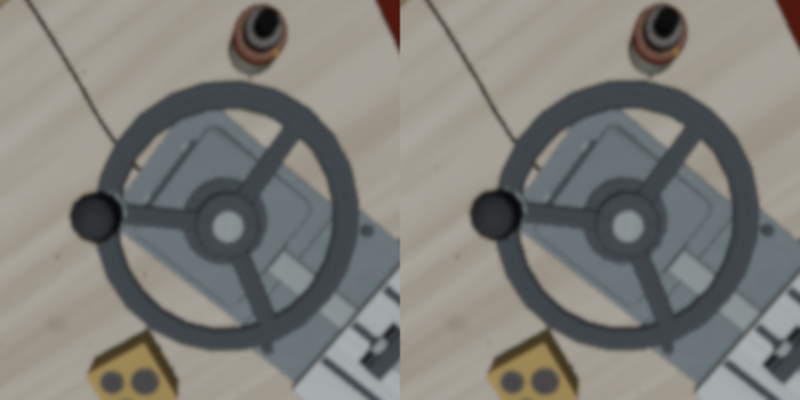

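Left is before the turn, right is after. The handle is back within about 1° (1.2 px), the spokes match, and the cube and dropper haven't moved. The arm is clear, so I'm handing it in.

```bash
python3 -c "
from plant import robot
print(robot.job_done())"
```

```text
the job is handed in; nothing more can be done
None
```

I pushed the hand wheel one full turn clockwise and handed the job in at about 29 s of the 61 s allowed: the handle ended about 1° past its start, sampled forces were about 4 N at most, the brass cube and dropper hadn't moved, and I didn't re-check the pot or calipers or measure the platform's rise.

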